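# Fit a label holder behind the rack's lip and hold it home

### The arm

A 6-joint arm with a two-finger parallel gripper is mounted at the origin on the work surface; the furniture and walls round the work are solid. World frame = base frame: x ahead of the robot, y to its left, z up, the work surface at z = 0. Lengths are in m, angles in rad, forces in N, time in s.
With the tool pointing down it reaches from about 0.3 to 0.85 m from the base axis. Payload 5.4 kg.
Tool frame: the origin (TCP) lies midway between the tips of the shut fingers; the grasp point (between the pads) lies 19 mm behind it; z points along the fingers, y is the line along which they close (so a half turn about z gives the same grasp; the last joint's range is limited). The gripper opens to 85 mm and grips with 20 to 120 N. Pads are 22 mm wide; open, the fingers measure 114 mm over their backs; the gripper's body (76 mm by 85 mm) begins 54 mm behind the grasp point. The pads swing forward as they close: fully open they stand 13 mm farther back than shut.
Start: joints at [0.914, 0.158, 1.597, -0, 1.386, -0.21], TCP at [0.248, 0.519, 0.231] pointing down, gripper open.
Joint ranges: [-2.91, 2.91], [-0.94, 2.29], [0.18, 2.7], [-1.29, 4.43], [0.17, 2.64], [-3, 3]. Speed limits (rad/s): [2.57, 2.57, 3.14, 3.14, 3.14, 3.14].

### API

Orientations are given as a rotation vector (axis times angle).
In Python, from bench import state, grab_frame, camera_info, manip gives the robot as it stands.
- The arm moves only by the shell command python3 -m inch 'ROWS' [OPENING] [FORCE]. ROWS is a JSON object of lists of equal length, an entry for each row: "dp": the shift along the tool's x, y, z in cm, a list of three; "turn": the turn, a rotation vector about the tool's x, y, z in degrees, a list of three. A call has 1 to 10 rows; each row is the pose to reach, as a shift and turn from the pose commanded when the call began, along the tool's axes at that moment; what a row does not reach only later rows make up. A row lasts 1/8 s, in which the tool goes at most 62.5 mm and 10.7 degrees, less where a joint would pass 70% of its speed; a pose out of reach is approached as far as the arm can. A call with a gripper value outside its range is refused whole. OPENING is the finger opening in cm, from 0 to 8.54, set as the call begins (- or left out, the last holds). The fingers move at their own pace and stop on an object; FORCE is the grip in N (left out, the last holds). Time passes only in rows, so rows that repeat a pose let the fingers close. It gives the time, the measured TCP pose, the force, the opening and the grip force at its end, in the units of the state.
- state(): the state, without advancing time (a new reading comes with each control period).
- grab_frame(name): name is "side" or "top"; returns (picture, depth): 480x640x3 uint8, blue, green, red; 480x640 float32, m along the optical axis (not along the pixel's ray), 0 where there is no reading.
- camera_info(name): a dict with "intrinsics" (3x3 intrinsics, pixels), "world_from_camera" (4x4, takes a point from camera to world coordinates). Camera axes: x right, y up, looking along -z (the intrinsics and any distortion apply to the point x, -y, -z); pixel columns grow to the right and rows downward; lengths in m; the calibration is good to about 2 mm. A picture is of the moment at which its call begins. camera_info takes no time and is no camera call.
- manip.sign_off(): hands the job in; it is judged then, once.
The state is a dict: "t": time; "joints": joint angles; "dq": joint speeds; "tau": joint torques, N m; "position": TCP position; "orientation": TCP orientation; "ft_force": force on the tool from outside, world axes, zero at the start; "wrist_torque": the same for the moment, N m; "grip_width": opening from 0.0 (shut) to 1.0 (fully open); "gripper_force": force on a finger pad.
Only numpy, scipy, OpenCV 4.12 (cv2) and the standard library are available. Lean on these libraries where they do the work, as an engineer would, in place of code of your own. Each camera call takes 0.05 s, during which the arm holds its last target. There are 200 camera calls.

### The job

Take the label holder out of the slotted wooden stand, turn it so that its card faces outward from the parts rack and its notch comes over the free brass clamp screw, and slide it down behind the lip of the rack's label rail, beside the holder that is already fitted. Press it down against the sprung floor of the rail until it is fully home, without forcing it, and finish while still holding it pressed home, so that I can tighten the screw. Leave the pot, the saxophone key and the cork roll that stand loose on the bench where they are.

Things in the scene. Friction and masses are not known exactly. Their poses are not given: they have to be found in the camera images.
- holder: loose label holder, an upright plate 64 mm wide (y), 66 mm high, 50-100 g; grip it across its thickness near the top. Origin: middle of its bottom edge; z up, card looks to -x. Up to 23 mm high it is a bare aluminium blade, x -3 to +3 mm (lowest 4 mm thinner); above, black frame and white card, flat front and back, x -7 to +3 mm (middle of grip at x = -2)
- card (a point): front of the holder's card: 7 mm to the -x side of the holder's origin and 44 mm above it; axes as the holder's
- notch (a point): middle of the mouth of the notch in the holder's bottom edge, 14 mm to the +y side of the holder's origin; the notch is 14 mm wide along y, 17 mm high, open at the bottom; axes as the holder's
- stand: fixed dark wood block 40 x 90 x 30 mm (x, y, z) with a slot 7.5 mm wide along y through its middle, open at the top and both ends, slot floor 10 mm above the bench: the holder's blade stands in it, card to the block's -x side, axes alike. Origin: centre of the underside
- rack: fixed plywood shelf, 240 mm wide (y), board 80 mm high, aluminium label rail along its front, the -x side. Origin: centre of the underside, z up. A fitted holder, fixed, sits left in the rail at y = +54 mm, fully home: top edge 126 mm high. Low goods on the board start 53 mm or more behind the slot's middle and rise to 122 mm above the bench
- bay (a point): free place in the rail: middle of the slot, level with the lip top (82 mm above the bench); from the rack's origin x -75, y -54 mm; axes as the rack's. The slot is 9 mm wide (x), open at the top, front lip 3 mm thick, flared outward in its top 5 mm, rear flange 6 mm higher than the lip. Fully home, the holder's origin is 22 mm straight below this point, axes alike
- screw (a point): middle of the shank of the free brass clamp screw: it crosses the slot along x, 6 mm thick, 14 mm to +y of the bay point and 11 mm below it; the holder's notch goes over it with 4 mm play either way. Round head 15 mm wide in front of the lip; axes as the rack's
- floor_strip (a joint): sprung steel strip, 82 mm long, the floor of the free place: 0 at rest, its top 16 mm below the lip top; grows as it is pressed down, hard stop at 0.006 m (22 mm below the lip top), where the holder is fully home. It pushes up with about 3 N at rest, 9 N when fully down
- pot: bystander: small clear plastic pot, 48 mm wide, 49 mm high, loose on the bench in front of the rack; origin: centre of the underside
- key: bystander: brass saxophone key 67 x 105 x 9 mm, lying loose; origin: centre of the underside
- roll: bystander: small cork roll, 28 mm wide, 18 mm high, standing loose on the bench right of the rack (another one is fixed on the shelf); origin: centre of the underside
Not all that is in view belongs to the job. There is more than one size of the holder; the one meant has the size given above.

How it is judged:
On the way, in this order (a step that is already met when the one before it is completed fails the run):
1. the holder is lifted out of the stand's slot (height (world z) of holder above 0.07 m and contact force between the fingers and holder above 0.5 N), for 0.1 s.
2. the holder's blade is behind the lip at the free place, card outward (x of holder in the frame of bay between -0.0035 and 0.0035 m and y of holder in the frame of bay between -0.008 and 0.008 m and x of card in the frame of bay below -0.003 m and z of holder in the frame of bay below -0.01 m), for 0.1 s.
At the end, for the whole second after the job is handed in: The holder is in the slot at the free place (3.5 mm across, 8 mm along, turn and tilt under 0.1 rad), card outward, its foot 19.5 mm or more below the lip top, the strip down 4.5 of 6 mm or more, at rest, pressed on the rack (over 5 N) by the fingers still on it (over 3 N) (x of holder in the frame of bay between -0.0035 and 0.0035 m and y of holder in the frame of bay between -0.008 and 0.008 m and x of card in the frame of bay below -0.003 m and value of joint floor_strip above 0.0045 m and z of holder in the frame of bay below -0.0195 m and angle between the y axis of holder and the y axis of rack, either way round below 0.1 rad and angle between holder's own z axis and vertical below 0.1 rad and contact force between the fingers and holder above 3 N and contact force between holder and rack above 5 N and linear speed of holder below 0.02 m/s); the arm keeps its last pose, push and grip.
It fails at once if the pot is pushed away (more than 25 mm) (distance of pot from where it was at the start of the episode above 0.025 m).
It fails at once if the saxophone key is pushed away (more than 25 mm) (distance of key from where it was at the start of the episode above 0.025 m).
It fails at once if the cork roll is pushed away (more than 25 mm) (distance of roll from where it was at the start of the episode above 0.025 m).
It fails at once if the holder is forced: pressed on the rack with more than 60 N (contact force between holder and rack above 60 N).
It also fails if it takes over 42 s, if anything falls off the work surface, if the arm or the gripper's body presses on something with over 40 N, if the wrist force passes 120 N, or if a joint passes its speed limit or range.

## Working session

There is one attempt and no reset: what is moved stays moved. The work goes in short steps, Python scripts to look and compute and a shell command to move; the robot and the scene stay as the last step left them, time stands still between calls to the robot, and variables do not carry over. Pictures are saved under pics/ and viewed, at most 10 in all, crops included, and the job is handed in when it is done.

```bash
mkdir -p pics; ls; python3 - <<'E'
from bench import *
import cv2,numpy as np
print(state())
for n in ("side","top"):
    p,d=grab_frame(n); cv2.imwrite(f"pics/{n}0.png",p); np.savez(f"pics/{n}0.npz",p=p,d=d)
    c=camera_info(n); print(n,c, (d>0).mean())
E
```

```text
pics
{'t': 0.0, 'joints': array([ 9.13891996e-01,  1.59051184e-01,  1.59819436e+00,  9.84743525e-06,
        1.38615665e+00, -2.10086705e-01]), 'dq': array([-0.00039209,  0.0012198 ,  0.00120116, -0.00177578, -0.00019983,
       -0.00092946]), 'tau': array([-1.46363432e-04, -3.96029055e+01, -3.31415284e+01, -5.57004259e-04,
        8.92225042e-03,  1.66668070e-05]), 'position': array([0.24811031, 0.51808505, 0.23033464]), 'orientation': array([-6.95867762e-01, -3.06276598e+00,  2.57248630e-03]), 'ft_force': array([-0.26477088, -0.16512787,  0.5350922 ]), 'wrist_torque': array([-0.01779276,  0.05459198, -0.00193736]), 'gripper_force': 0.0, 'grip_width': 1.002535829704049}
side {'intrinsics': array([[496.97107806,   0.        , 322.54787364],
       [  0.        , 496.97107806, 244.9145838 ],
       [  0.        ,   0.        ,   1.        ]]), 'world_from_camera': array([[ 0.99992874,  0.0091489 , -0.00766886,  0.54822043],
       [-0.01128204,  0.51421943, -0.85758445, -0.7467974 ],
       [-0.00390248,  0.85760986,  0.514286  ,  0.50618437],
       [ 0.        ,  0.        ,  0.        ,  1.        ]])} 0.9960416666666667
top {'intrinsics': array([[596.00186954,   0.        , 327.15102993],
       [  0.        , 596.00186954, 234.19145401],
       [  0.        ,   0.        ,   1.        ]]), 'world_from_camera': array([[-0.00636321,  0.99933856, -0.03580448,  0.48727749],
       [-0.99989281, -0.00683073, -0.01295046, -0.04911456],
       [-0.01318647,  0.03571824,  0.9992749 ,  1.27856406],
       [ 0.        ,  0.        ,  0.        ,  1.        ]])} 0.9959602864583333
```

View pics/side0.png

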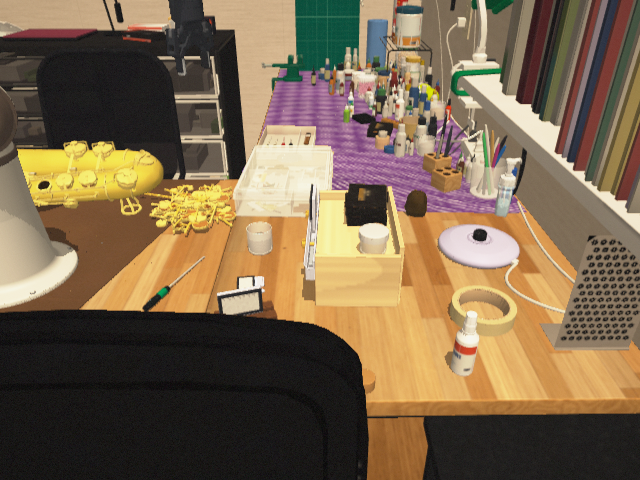

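View pics/top0.png

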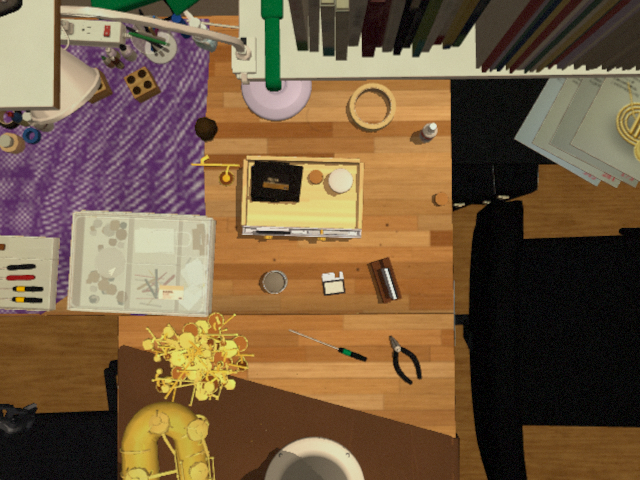

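```bash
python3 - <<'E'
import cv2,numpy as np
t=cv2.imread("pics/top0.png");s=cv2.imread("pics/side0.png")
a=cv2.resize(t[145:310,230:420],None,fx=4,fy=3.6,interpolation=cv2.INTER_CUBIC) if 0 else cv2.resize(t[150:310,230:415],None,fx=3.7,fy=3.7,interpolation=cv2.INTER_CUBIC)
cv2.imwrite("pics/tc.png",a);print(a.shape)
b=cv2.resize(s[175:325,200:410],None,fx=3.8,fy=3.8,interpolation=cv2.INTER_CUBIC)
cv2.imwrite("pics/sc.png",b);print(b.shape)
E
```

```text
(592, 684, 3)
(570, 798, 3)
```

View pics/tc.png

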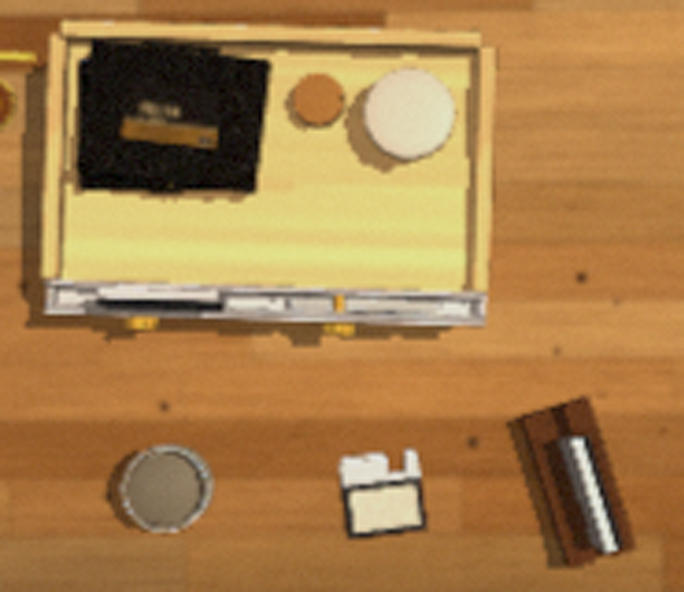

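View pics/sc.png

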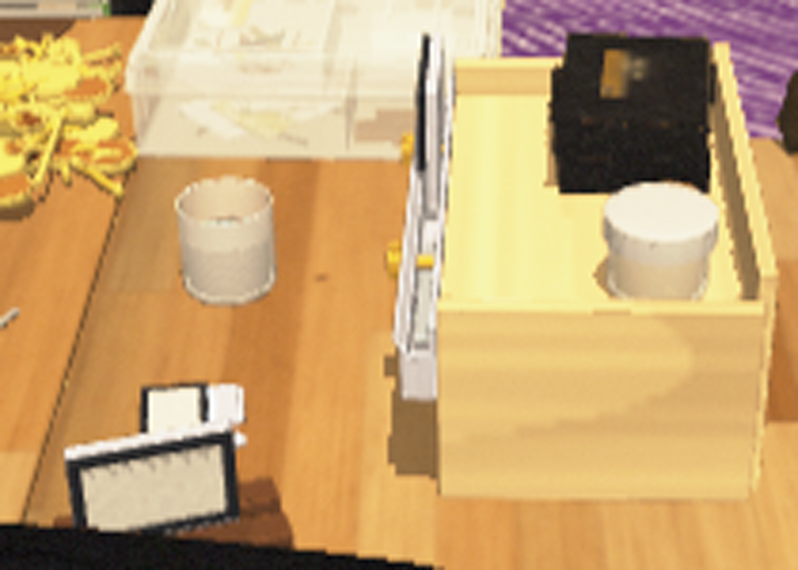

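The side view shows the meant holder with its card towards the camera, at about (240,297). In the top view it stands in the stand at (388,284). The flat card at (333,283) is the smaller decoy. The pot is at (274,282). The rail front runs along row ~234, with the free screw at about (322,231) and the fitted holder at about (273,231).

```bash
cat > h.py <<'E'
import cv2,numpy as np
from bench import *
def cloud(n,d):
    c=camera_info(n);K=c["intrinsics"];T=c["world_from_camera"]
    v,u=np.mgrid[:480,:640]
    P=np.stack([(u-K[0,2])/K[0,0]*d,-(v-K[1,2])/K[1,1]*d,-d],-1)
    return P@T[:3,:3].T+T[:3,3]
def onz(n,uv,z):
    c=camera_info(n);K=c["intrinsics"];T=c["world_from_camera"]
    uv=np.atleast_2d(uv).astype(float)
    r=np.stack([(uv[:,0]-K[0,2])/K[0,0],-(uv[:,1]-K[1,2])/K[1,1],-np.ones(len(uv))],-1)@T[:3,:3].T
    return T[:3,3]+r*((z-T[2,3])/r[:,2])[:,None]
def rect(P):
    r=cv2.minAreaRect((P[:,:2]*1000).astype(np.float32)); return np.round(r[0],1),np.round(r[1],1),round(r[2],1)
E
python3 - <<'E'
from h import *
for n in ("top","side"):
    f=np.load(f"pics/{n}0.npz");p,d=f["p"],f["d"];C=cloud(n,d);x,y,z=C[...,0],C[...,1],C[...,2]
    bench=(abs(x-.42)<.03)&(abs(y+.02)<.03)&(z<.02);print(n,"bench z",np.median(z[bench]),z[bench].std())
    near=(abs(x-.39)<.08)&(abs(y+.16)<.08)
    for lo,hi in((.02,.04),(.055,.085),(.068,.085)):
        m=near&(z>lo)&(z<hi);print(lo,m.sum(),rect(C[m]) if m.sum()>5 else"", z[m].max() if m.any() else"")
    rk=(x>.42)&(x<.7)&(y>-.2)&(y<.2)
    m=rk&(z>.06)&(z<.1);print("rack",m.sum(),rect(C[m]))
    m=rk&(z>.105)&(z<.14)&(x<.51);print("fitted",m.sum(),rect(C[m]),np.percentile(z[m],[50,95]))
f=np.load("pics/top0.npz");p=f["p"]
g=cv2.cvtColor(p,cv2.COLOR_BGR2GRAY)
print(g[222:244,296:320:4]); print(cloud("top",f["d"])[222:244,304].round(3))
hsv=cv2.cvtColor(p,cv2.COLOR_BGR2HSV);m=cv2.inRange(hsv,(15,150,110),(35,255,255))
m[:224]=0;m[245:]=0;m[:,:240]=0;m[:,365:]=0
k,l,s,c=cv2.connectedComponentsWithStats(m);print(s[1:],c[1:].round(1),onz("top",c[1:],.071).round(4))
E
```

```text
top bench z 0.0020245670390255377 0.0036142946815928396
0.02 499 (array([ 433.2, -156.4]), array([86.7, 40.2]), 16.7) 0.03961371380159595
0.055 197 (array([ 430.2, -161.5]), array([63.9, 11.2]), 17.1) 0.08279981721803287
0.068 173 (array([ 430.3, -161.9]), array([63.9, 10.4]), 16.9) 0.08279981721803287
rack 6301 (array([551., -18.]), array([312.6, 249.4]), 87.9)Traceback (most recent call last):
  File "<stdin>", line 10, in <module>
    return _quantile_unchecked(
        a, q, axis, out, overwrite_input, method, keepdims, weights)
    return _ureduce(a,
                    func=_quantile_ureduce_func,
    ...<5 lines>...
                    overwrite_input=overwrite_input,
                    method=method)
    r = func(a, **kwargs)
    result = _quantile(arr,
                       quantiles=q,
    ...<2 lines>...
                       out=out,
                       weights=wgt)
    slices_having_nans = np.isnan(arr[-1, ...])
                                  ~~~^^^^^^^^^
IndexError: index -1 is out of bounds for axis 0 with size 0
```

```bash
python3 - <<'E'
from h import *
for n in ("top","side"):
    f=np.load(f"pics/{n}0.npz");p,d=f["p"],f["d"];C=cloud(n,d);x,y,z=C[...,0],C[...,1],C[...,2]
    near=(abs(x-.43)<.06)&(abs(y+.16)<.06)
    for lo,hi in((.02,.04),(.055,.085)):
        m=near&(z>lo)&(z<hi);print(n,lo,m.sum(),rect(C[m]) if m.sum()>5 else"")
    rk=(x>.45)&(x<.72)&(y>-.16)&(y<.16)
    m=rk&(z>.06)&(z<.1);print("rack",m.sum(),rect(C[m]))
    m=rk&(z>.105)&(z<.14);m=m&(x<.56)
    if m.sum()>5: print("fitted",m.sum(),rect(C[m]),np.percentile(z[m],[50,95]))
f=np.load("pics/top0.npz");p=f["p"];C=cloud("top",f["d"])
g=cv2.cvtColor(p,cv2.COLOR_BGR2GRAY)
print(np.c_[np.arange(224,242),g[224:242,256:288:6],g[224:242,296:320:4],g[224:242,328:352:6]]);print(C[224:242,304].round(3))
hsv=cv2.cvtColor(p,cv2.COLOR_BGR2HSV);m=cv2.inRange(hsv,(15,150,110),(35,255,255))
m[:228]=0;m[245:]=0;m[:,:240]=0;m[:,365:]=0
k,l,s,c=cv2.connectedComponentsWithStats(m);print(s[1:],c[1:].round(1),onz("top",c[1:],.071).round(4))
E
```

```text
top 0.02 562 (array([ 434.7, -155.7]), array([89.8, 40.3]), 17.3)
top 0.055 197 (array([ 430.2, -161.5]), array([63.9, 11.2]), 17.1)
rack 6209 (array([566.1, -13.1]), array([301.7, 219.6]), 87.9)
fitted 173 (array([536.6,  71.7]), array([64.2,  9.8]), 89.2) [0.12587875 0.12956579]
side 0.02 325 (array([ 436.7, -155.9]), array([88.6, 41.6]), 18.2)
side 0.055 738 (array([ 431.8, -161.6]), array([64.4, 14.1]), 18.5)
rack 5614 (array([576.7, -18.3]), array([309.4, 221.1]), 83.6)
fitted 165 (array([538.2,  71.5]), array([65.7, 10.1]), 87.8) [0.12816087 0.13059938]
[[224 203 203 200 202 201 201 201 203 202 200 203 202 202 200 202 204]
 [225 190 186 193 191 203 203 200 203 205 203 204 201 200 203 204 204]
 [226 171 173 187 179 206 198 190 190 195 189 202 204 203 205 204 204]
 [227 161 216 215 209 196 171 171 173 183 173 204 207 193 191 189 204]
 [228 168 220 217 194 170 176 187 183 180 186 177 185 178 182 178 212]
 [229 161 218 216 219 218 218 119 102  92 102  92 111 184 188 190 191]
 [230 142 188 188 194 186 198 167 166 145 139 133 140 137 135  94  93]
 [231  61  36  33  45  63 123 221 220
[... 675 characters left out ...]
241 134  99 127 129 127 126 129 151 153 106  91 116 112 112 114 113]]
[[ 0.551  0.013  0.082]
 [ 0.549  0.013  0.083]
 [ 0.547  0.013  0.078]
 [ 0.545  0.013  0.081]
 [ 0.543  0.013  0.088]
 [ 0.541  0.013  0.072]
 [ 0.54   0.014  0.055]
 [ 0.538  0.014  0.054]
 [ 0.536  0.014  0.055]
 [ 0.534  0.014  0.053]
 [ 0.531  0.013  0.078]
 [ 0.529  0.013  0.083]
 [ 0.527  0.013  0.085]
 [ 0.527  0.017 -0.002]
 [ 0.525  0.017 -0.002]
 [ 0.523  0.017 -0.001]
 [ 0.521  0.017 -0.002]
 [ 0.519  0.017 -0.001]]
[[240 228 125  17 763]
 [320 230   3   4   8]
 [240 233   1   1   1]] [[307.4 240.7]
 [321.2 231.4]
 [240.  233. ]] [[ 0.5176  0.0067  0.071 ]
 [ 0.5363 -0.0215  0.071 ]
 [ 0.5342  0.1436  0.071 ]]
```

```bash
cat >> h.py <<'E'
from scipy.spatial.transform import Rotation as R
def go(p,yaw):
    """dp (cm) and turn (deg) in tool axes to TCP p, tool down, tool y at yaw deg"""
    s=state();R0=R.from_rotvec(s["orientation"])
    a=np.radians(yaw);y=np.array([np.cos(a),np.sin(a),0]);z=np.array([0,0,-1.]);x=np.cross(y,z)
    R1=R.from_matrix(np.c_[x,y,z])
    print("dp",(R0.inv().apply(np.array(p)-s["position"])*100).round(2),"turn",np.degrees((R0.inv()*R1).as_rotvec()).round(2),"t",s["t"])
E
python3 -c "
from h import *
go((.431,-.1615,.16),107.3)"
```

```text
dp [-45.86 -53.38   7.11] turn [ -0.08  -0.05 -42.9 ] t 0.1
```

```bash
python3 -m inch '{"dp":[[-2,-2.3,0],[-6,-7,0],[-10,-11.6,0],[-14,-16.3,0],[-18,-21,0],[-22,-25.6,0],[-26,-30.3,0],[-30,-34.9,0],[-34,-39.6,0],[-38,-44.2,0]],"turn":[[0,0,-4.3],[0,0,-8.6],[0,0,-12.9],[0,0,-17.2],[0,0,-21.5],[0,0,-25.8],[0,0,-30.1],[0,0,-34.4],[0,0,-38.7],[0,0,-42.9]]}' 8.5; python3 -c "
from h import *
go((.431,-.1615,.13),107.3)"
```

```text
t: 1.35
position: [0.4001, -0.0463, 0.2312]
orientation: [-0.475, 3.105, -0.0]
ft_force: [1.5, 0.5, 0.9]
grip_width: 0.995
gripper_force: 0.0
dp [  0.51 -11.91  10.12] turn [-0.01  0.03  0.11] t 1.35
```

```bash
python3 -m inch '{"dp":[[0.2,-4,1],[0.4,-8,3],[0.5,-11,6],[0.5,-11.9,9],[0.5,-11.9,10.1],[0.5,-11.9,10.1]],"turn":[[0,0,0],[0,0,0],[0,0,0],[0,0,0],[0,0,0],[0,0,0]]}' ; python3 -c "
from h import *
go((.431,-.1615,.046),107.3)
p,d=grab_frame('top');cv2.imwrite('pics/tp1.png',cv2.resize(p[200:340,300:460],None,fx=4,fy=4))
p,d=grab_frame('side');cv2.imwrite('pics/sd1.png',p)"
```

```text
t: 2.1
position: [0.4303, -0.1586, 0.1298]
orientation: [0.473, -3.105, -0.002]
ft_force: [-0.8, -0.6, 0.5]
grip_width: 0.997
gripper_force: 0.0
dp [ 0.01 -0.31  8.38] turn [ 0.09 -0.06  0.02] t 2.1
```

View pics/sd1.png

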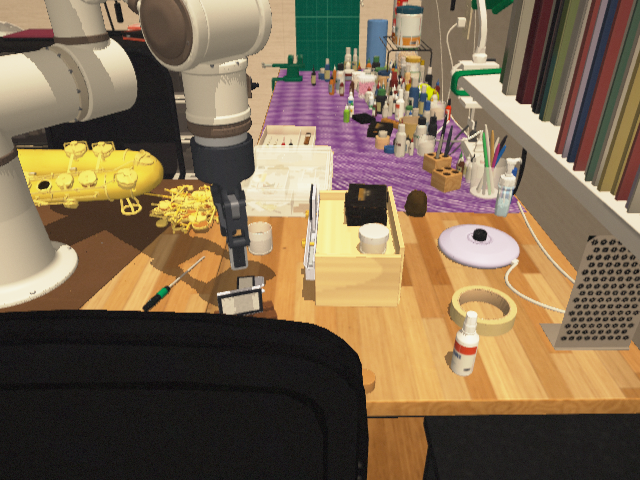

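The side view shows the open fingers at about (240,265), right above the holder at (240,297).

```bash
python3 -m inch '{"dp":[[0,0,1.5],[0,0,3],[0,0,4.5],[0,0,6],[0,0,7.4],[0,0,8.3],[0,0,8.3]],"turn":[[0,0,0],[0,0,0],[0,0,0],[0,0,0],[0,0,0],[0,0,0],[0,0,0]]}' ; python3 -c "
from h import *
go((.431,-.1615,.046),107.3)"
```

```text
t: 3.08
position: [0.4303, -0.1591, 0.0465]
orientation: [0.472, -3.105, -0.002]
ft_force: [-0.0, 0.9, -0.2]
grip_width: 0.997
gripper_force: 0.0
dp [ 0.01 -0.25  0.05] turn [ 0.07 -0.06 -0.  ] t 3.075
```

```bash
python3 -m inch '{"dp":[[0,-0.25,0],[0,-0.25,0]],"turn":[[0,0,0],[0,0,0]]}' && python3 -m inch '{"dp":[[0,0,0],[0,0,0],[0,0,0],[0,0,0],[0,0,0],[0,0,0],[0,0,0],[0,0,0]],"turn":[[0,0,0],[0,0,0],[0,0,0],[0,0,0],[0,0,0],[0,0,0],[0,0,0],[0,0,0]]}' 0 60
```

```text
t: 3.32
position: [0.4321, -0.1624, 0.048]
orientation: [-0.472, 3.105, -0.002]
ft_force: [0.7, 0.0, -0.4]
grip_width: 0.992
gripper_force: 0.0
t: 4.32
position: [0.4309, -0.16, 0.0474]
orientation: [0.471, -3.105, -0.007]
ft_force: [-3.2, 6.0, 7.7]
grip_width: 0.104
gripper_force: 59.6
```

```bash
python3 -m inch '{"dp":[[0,0,-1],[0,0,-2.5],[0,0,-4.5],[0,0,-7],[0,0,-10],[0,0,-13],[0,0,-15],[0,0,-15]],"turn":[[0,0,0],[0,0,0],[0,0,0],[0,0,0],[0,0,0],[0,0,0],[0,0,0],[0,0,0]]}'; python3 -c "
from h import *
go((.44,-.04,.21),-1.7)
"
```

```text
t: 5.32
position: [0.433, -0.1632, 0.2002]
orientation: [-0.472, 3.101, -0.008]
ft_force: [-0.0, 0.8, -0.6]
grip_width: 0.103
gripper_force: 58.6
dp [-4.33 11.55 -1.02] turn [-2.00e-02  4.50e-01  1.09e+02] t 5.325
```

```bash
python3 -m inch '{"dp":[[-0.4,1.1,-0.1],[-0.9,2.3,-0.2],[-1.3,3.4,-0.3],[-1.7,4.6,-0.4],[-2.2,5.8,-0.5],[-2.6,6.9,-0.6],[-3,8,-0.7],[-3.5,9.2,-0.8],[-3.9,10.4,-0.9],[-4.3,11.5,-1]],"turn":[[0,0,10],[0,0,20],[0,0,30],[0,0,40],[0,0,50],[0,0,60],[0,0,70],[0,0,80],[0,0,90],[0,0,100]]}'; python3 -c "
from h import *
go((.5335,-.036,.19),-1.7)
"
```

```text
t: 6.58
position: [0.438, -0.0388, 0.2065]
orientation: [-2.082, -2.352, 0.001]
ft_force: [0.1, 0.1, -0.9]
grip_width: 0.107
gripper_force: 58.5
dp [-0.88  9.51  1.65] turn [-0.05  0.    8.67] t 6.575
```

```bash
python3 -m inch '{"dp":[[-0.2,2,0.3],[-0.4,4,0.8],[-0.6,6,1.2],[-0.7,8,1.6],[-0.8,9,1.6],[-0.9,9.5,1.6],[-0.9,9.5,1.6],[-0.9,9.5,1.6]],"turn":[[0,0,4],[0,0,8.7],[0,0,8.7],[0,0,8.7],[0,0,8.7],[0,0,8.7],[0,0,8.7],[0,0,8.7]]}'; python3 - <<'E'
from h import *
go((.5335,-.036,.19),-1.7)
p,d=grab_frame('side');cv2.imwrite('pics/sd2.png',cv2.resize(p[150:310,230:430],None,fx=3.7,fy=3.7,interpolation=cv2.INTER_CUBIC));np.savez('pics/sd2.npz',p=p,d=d)
p,d=grab_frame('top');np.savez('pics/tp2.npz',p=p,d=d)
E
```

```text
t: 7.58
position: [0.5334, -0.0361, 0.1914]
orientation: [2.248, 2.194, -0.0]
ft_force: [0.0, 0.5, -0.5]
grip_width: 0.109
gripper_force: 58.5
dp [0.01 0.01 0.14] turn [0.   0.01 0.29] t 7.575
```

View pics/sd2.png

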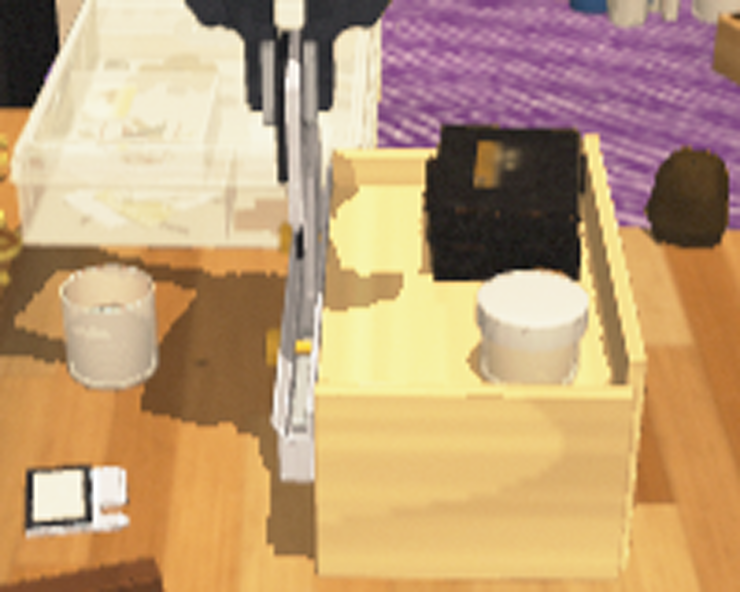

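The side view shows the holder held upright over the rail. Its end face runs from about (310,165) to (312,210) in full-image pixels, just behind and left of the board edge. Next I measure it against the fitted holder.

```bash
python3 - <<'E'
from h import *
def ony(uv,y0,n="side"):
    c=camera_info(n);K=c["intrinsics"];T=c["world_from_camera"];uv=np.atleast_2d(uv).astype(float)
    r=np.stack([(uv[:,0]-K[0,2])/K[0,0],-(uv[:,1]-K[1,2])/K[1,1],-np.ones(len(uv))],-1)@T[:3,:3].T
    return T[:3,3]+r*((y0-T[1,3])/r[:,1])[:,None]
f=np.load('pics/sd2.npz');p,d=f['p'],f['d'];C=cloud('side',d);x,y,z=[C[...,i] for i in range(3)]
m=(abs(x-.533)<.025)&(y>-.10)&(y<-.04)&(z>.12)&(z<.26)
v,u=np.nonzero(m);print(m.sum())
for r in range(v.min(),v.max()+1,4):
    k=u[v==r]
    if len(k): print(r,k.min(),k.max(),np.median(y[r,k]).round(4),np.median(z[r,k]).round(3),ony([[k.min(),r],[k.max(),r]],-.068)[:,[0,2]].round(4).ravel())
g=cv2.cvtColor(p,cv2.COLOR_BGR2GRAY);print(g[164:262:7,300:324])
print("fitted / rail, initial picture")
f=np.load('pics/side0.npz');g=cv2.cvtColor(f['p'],cv2.COLOR_BGR2GRAY);C=cloud('side',f['d'])
for r in (195,200,205,210,215): print(r,g[r,305:324],ony([[309,r],[317,r]],.04)[:,[0,2]].round(4).ravel())
for r in (255,260,265,270): print(r,g[r,298:320],C[r,300:320:3,1].round(3))
# top view: fitted end edges, held holder ends
f=np.load('pics/tp2.npz');C=cloud('top',f['d']);x,y,z=[C[...,i] for i in range(3)]
m=(abs(x-.533)<.03)&(y>-.09)&(y<.0)&(z>.13)&(z<.2);print(m.sum(),rect(C[m]))
E
```

```text
984
145 295 318 -0.0524 0.259 [0.5158 0.265  0.5485 0.2648]
149 291 324 -0.0471 0.251 [0.5099 0.2591 0.557  0.2587]
153 291 324 -0.0474 0.245 [0.5097 0.2531 0.557  0.2527]
157 292 324 -0.047 0.239 [0.5109 0.2471 0.557  0.2467]
161 296 319 -0.0445 0.232 [0.5165 0.2409 0.5497 0.2407]
165 296 319 -0.0447 0.225 [0.5163 0.2348 0.5497 0.2345]
169 296 319 -0.047 0.22 [0.5161 0.2286 0.5496 0.2283]
173 296 319 -0.047 0.213 [0.5159 0.2223 0.5496 0.222 ]
177 297 319 -0.0475 0.207 [0.5172 0.216  0.5495 0.2157]
181 301 315 -0.0542 0.203 [0.5229 0.2096 0.5436 0.2094]
185 305 311 -0.0702 0.204 [0.5286 0.2031 0.5375 0.203 ]
189 305 311 -0.0688 0.197 [0.5285 0.1966 0.5374 0.1965]
193 305 311 -0.0701 0.191 [0.5284 0.1901 0.5373 0.19  ]
197 305 312 -0.0688 0.184 [0.5282 0.1835 0.5387 0.1834]
201 308 312 -0.0695 0.177 [0.5326 0.1768 0.5386 0.1767]
205 308 311 -0.0701 0.171 [0.5325 0.17   0.537  0.17  ]
209 308 311 -0.0684 0.163 [0.5323 0.1633 0.5369 0.1632]
[[109 172 175 174  67  34  31  41 151 155 153  62 170 175 174 101  51  45
   47  49 198 231 231 231]
 [ 78 170 175 174  61  47  45 231 239 240 241 1
[... 1788 characters left out ...]
02 208 142 149 236 128 229 231 232 231
 232] [0.5314 0.0967 0.5456 0.0966]
255 [171 170 169 173 169 164 224 214 205 224 139 156 214 216 215 226 218 231
 234 233 234 234] [ 0.055  0.055 -0.074 -0.032 -0.049 -0.1   -0.099]
260 [171 170 173 173 168 154 240 209 202 221 138 194 215 216 200 241 219 191
 205 207 206 206] [ 0.037 -0.747 -0.086 -0.066 -0.066 -0.101 -0.103]
265 [180 182 188 186 188 186 210 220 223 142 184 160 159 151 161 202 175 187
 197 198 198 197] [ 0.02   0.018 -0.098 -0.062 -0.067 -0.101 -0.102]
270 [186 187 190 122 114 112 113 177 202 206 199 194 203 206 207 207 209 193
 207 206 206 206] [ 0.005  0.001 -0.1   -0.099 -0.101 -0.1   -0.101]
0 (array([0., 0.]), array([0., 0.]), 0.0)
```

```bash
python3 - <<'E'
from h import *
f=np.load('pics/top0.npz');p,d=f['p'],f['d'];z=cloud('top',d)[...,2]
def fit(pts,name,zz):
    P=onz('top',np.array(pts,float),zz);
    for _ in range(3):
        c=np.polyfit(P[:,1],P[:,0],1);r=P[:,0]-np.polyval(c,P[:,1]);P=P[abs(r)<max(2*r.std(),.0005)]
    print(name,len(P),"slope",c[0].round(4),"x at y=-.036",np.polyval(c,-.036).round(4),"rms",r.std().round(4))
lip=[];a=[];b=[]
for u in range(245,360):
    col=z[:,u]
    r=[v for v in range(232,242) if col[v]>.05]
    if r: lip.append((u,max(r)+.5))
    if u in range(296,319) or u in range(325,355):
        r=[v for v in range(226,238) if col[v]<.064]
        if r: a.append((u,min(r)-.5)); b.append((u,max(r)+.5))
fit(lip,"lip outer",.082);fit(a,"flange inner",.088);fit(b,"lip inner",.077)
# rear wall outer edge, board
rw=[]
for u in range(248,358):
    r=[v for v in range(150,180) if z[v,u]>.05]
    if r: rw.append((u,min(r)-.5))
fit(rw,"rear",.1)
E
```

```text
lip outer 99 slope 0.0367 x at y=-.036 0.5244 rms 0.0006
flange inner 43 slope 0.0342 x at y=-.036 0.5382 rms 0.0008
lip inner 45 slope -0.0741 x at y=-.036 0.5278 rms 0.0015
rear 104 slope 0.0372 x at y=-.036 0.682 rms 0.0006
```

```bash
python3 -c "
from h import *
go((.533,-.0352,.131),-2.1)"
```

```text
dp [ 0.09 -0.05  6.04] turn [0.   0.01 0.69] t 7.675
```

```bash
python3 -m inch '{"dp":[[0.05,0,1],[0.1,-0.05,2.5],[0.1,-0.05,4],[0.1,-0.05,5.3],[0.1,-0.05,5.9],[0.1,-0.05,5.9]],"turn":[[0,0,0.7],[0,0,0.7],[0,0,0.7],[0,0,0.7],[0,0,0.7],[0,0,0.7]]}'; python3 - <<'E'
from h import *
go((.533,-.0352,.131),-2.1)
p,d=grab_frame('side');np.savez('pics/sd3.npz',p=p,d=d);cv2.imwrite('pics/sd3.png',cv2.resize(p[185:285,270:350],None,fx=6,fy=6,interpolation=cv2.INTER_CUBIC))
E
```

```text
t: 8.43
position: [0.533, -0.0349, 0.1318]
orientation: [-2.261, -2.18, 0.001]
ft_force: [0.1, -0.2, -1.2]
grip_width: 0.102
gripper_force: 58.5
dp [-0.03 -0.    0.08] turn [-0.05 -0.01  0.  ] t 8.425
```

View pics/sd3.png

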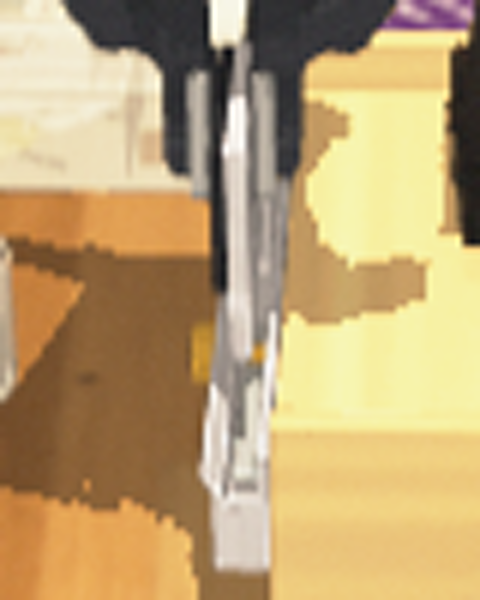

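The side crop shows the blade foot at (240,355) centred between the front lip on the left and the rear flange on the right. I'm lowering it slowly and watching the force.

```bash
python3 -m inch '{"dp":[[0,0,0.2],[0,0,0.4],[0,0,0.6],[0,0,0.8],[0,0,0.9],[0,0,0.9]],"turn":[[0,0,0],[0,0,0],[0,0,0],[0,0,0],[0,0,0],[0,0,0]]}'
```

```text
t: 9.22
position: [0.5332, -0.035, 0.1232]
orientation: [-2.262, -2.18, 0.0]
ft_force: [-0.7, 0.1, -0.1]
grip_width: 0.104
gripper_force: 58.5
```

Clear of the flange top. Continuing past the lip top.

```bash
python3 -m inch '{"dp":[[0,0,0.15],[0,0,0.3],[0,0,0.45],[0,0,0.6],[0,0,0.75],[0,0,0.75]],"turn":[[0,0,0],[0,0,0],[0,0,0],[0,0,0],[0,0,0],[0,0,0]]}'
```

```text
t: 9.98
position: [0.5332, -0.035, 0.1156]
orientation: [-2.261, -2.18, 0.0]
ft_force: [-0.0, -0.5, -0.6]
grip_width: 0.106
gripper_force: 58.5
```

```bash
python3 -m inch '{"dp":[[0,0,0.2],[0,0,0.4],[0,0,0.6],[0,0,0.8],[0,0,0.9],[0,0,0.9]],"turn":[[0,0,0],[0,0,0],[0,0,0],[0,0,0],[0,0,0],[0,0,0]]}'
```

```text
t: 10.72
position: [0.5332, -0.035, 0.1067]
orientation: [-2.262, -2.18, 0.0]
ft_force: [-0.3, -0.4, -0.5]
grip_width: 0.108
gripper_force: 58.5
```

```bash
python3 -m inch '{"dp":[[0,0,0.1],[0,0,0.2],[0,0,0.3],[0,0,0.4],[0,0,0.5],[0,0,0.6],[0,0,0.6]],"turn":[[0,0,0],[0,0,0],[0,0,0],[0,0,0],[0,0,0],[0,0,0],[0,0,0]]}' - 80
```

```text
t: 11.6
position: [0.5334, -0.035, 0.1011]
orientation: [2.262, 2.18, 0.0]
ft_force: [-2.7, 0.6, 4.8]
grip_width: 0.105
gripper_force: 83.1
```

```bash
python3 -m inch '{"dp":[[0,0,0.1],[0,0,0.2],[0,0,0.3],[0,0,0.35],[0,0,0.35]],"turn":[[0,0,0],[0,0,0],[0,0,0],[0,0,0],[0,0,0]]}'
```

```text
t: 12.22
position: [0.5334, -0.0351, 0.0979]
orientation: [2.262, 2.18, 0.0]
ft_force: [-3.5, 0.1, 8.0]
grip_width: 0.105
gripper_force: 83.6
```

```bash
python3 -m inch '{"dp":[[0,0,0.05],[0,0,0.1],[0,0,0.15],[0,0,0.15]],"turn":[[0,0,0],[0,0,0],[0,0,0],[0,0,0]]}'
```

```text
t: 12.72
position: [0.5336, -0.0351, 0.0974]
orientation: [2.261, 2.18, -0.0]
ft_force: [-6.4, 1.1, 14.6]
grip_width: 0.106
gripper_force: 84.7
```

```bash
python3 -m inch '{"dp":[[0,-0.03,0.03],[0,-0.06,0.06],[0,-0.06,0.06],[0,-0.06,0.06],[0,-0.06,0.06],[0,-0.06,0.06]],"turn":[[0,0,0],[0,0,0],[0,0,0],[0,0,0],[0,0,0],[0,0,0]]}'; python3 - <<'E'
from h import *
p,d=grab_frame('side');cv2.imwrite('pics/sd4.png',cv2.resize(p[185:285,270:350],None,fx=6,fy=6,interpolation=cv2.INTER_CUBIC))
C=cloud('side',d);x,y,z=[C[...,i] for i in range(3)]
m=(abs(x-.533)<.006)&(y>-.078)&(y<-.06)&(z>.09)&(z<.14);print(m.sum(),np.median(y[m]),np.percentile(z[m],[90,99]))
s=state();print(s["position"],s["ft_force"],s["gripper_force"],s["wrist_torque"],abs(s["dq"]).max())
E
```

```text
t: 13.48
position: [0.5335, -0.0351, 0.0974]
orientation: [2.261, 2.18, 0.001]
ft_force: [-5.4, 1.5, 15.4]
grip_width: 0.098
gripper_force: 84.8
145 -0.06824216420313 [0.12913976 0.13026279]
[ 0.53352041 -0.0350832   0.09735526] [-5.64386686  1.5140577  16.3215089 ] 84.77840423583984 [0.36716034 1.22043188 0.03467378] 0.0012900381536525435
```

View pics/sd4.png

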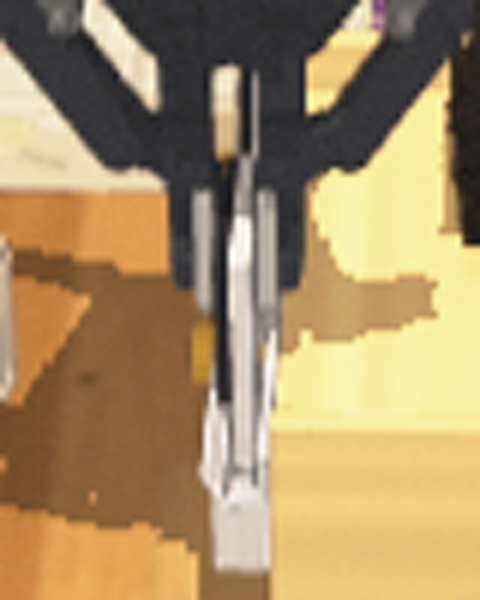

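The holder is vertical in the slot, with its white end face running from (240,220) to (243,465). Its measured top height matches the fitted holder's, and the force jumped where the hard stop should be, so it's home and held at about 16 N.

```bash
python3 -c "
from bench import manip
print(manip.sign_off())"
```

```text
the job is handed in; nothing more can be done
None
```

The holder is in the free bay with its card facing outward and its notch over the screw, held against the hard stop at about 16 N, and I've handed the job in; no verdict came back. You can tighten the screw.

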